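Stand the leaning box file back up and close the bookend on it

ROBOT

A 7-joint arm with a two-finger parallel gripper is mounted at the origin on the work surface. World frame = base frame: x ahead of the robot, y to its left, z up, the work surface at z = 0. Lengths are in mm, angles in rad, forces in N, time in s.
With the tool pointing down it reaches from about 400 to 875 mm from the base axis. Payload 4.4 kg.
Tool frame: the origin (TCP) lies on the centre line of the jaws, within the pads' length; the fingertips stand 25 mm ahead of it and the grasp point (between the pads) lies 6 mm ahead of it (ctrl.finger_overhang is the distance from the TCP to the fingertips, in mm); z points along the fingers, y is the line along which they close (so a half turn about z gives the same grasp; the last joint's range is limited). The gripper opens to 85 mm and grips with 20 to 120 N. Pads are 22 mm wide; open, the fingers measure 114 mm over their backs; the gripper's body (76 mm by 85 mm) begins 54 mm behind the grasp point. The pads swing forward as they close: fully open they stand 13 mm farther back than shut.
Start: joints at [1.247, 0.628, 0.038, 1.517, -0.027, 0.996, -0.02], TCP at [165.747, -628.527, 234.013] pointing down, gripper open.
Joint ranges: [-3.06, 3.06], [-0.37, 2.12], [-1.25, 1.32], [0.18, 2.47], [-1.1, 4.24], [0.23, 1.98], [-2.94, 2.94]. Speed limits (rad/s): [2.57, 2.57, 3.14, 3.14, 3.14, 3.14, 3.14].

INTERFACE

Orientations are given as [roll, pitch, yaw] about the fixed x, y, z axes, in that order (R = Rz(yaw) Ry(pitch) Rx(roll)).
In Python, from cell import ctrl gives the robot as it stands. The module is installed in compiled form; this text tells all that it offers.
- The arm moves only by the tool play_rows, never from a script. Its argument "targets" is a list of rows, each a list of 5 numbers: the closure, from 0 (fully open) to 1 (shut), then the shift along the tool's x, y, z in cm, then the turn about the tool's z in degrees. In form: [[gripper, dx, dy, dz, spin], ...]. A call has 1 to 10 rows; each row is the pose to reach, as a shift and turn from the pose commanded when the call began, along the tool's axes at that moment; what a row does not reach only later rows make up. A row lasts 1/10 s, in which the tool goes at most 50 mm and 8.59 degrees, less where a joint would pass 70% of its speed; a pose out of reach is approached as far as the arm can. A call with a gripper value outside its range is refused whole. The fingers move at their own pace and stop on an object; the grip force is fixed at half the most. Time passes only in rows, so rows that repeat a pose let the fingers close. It gives the time, the measured TCP pose, the force, the opening and the grip force at its end, in the units of the state.
- ctrl.read_state(): the state, without advancing time (a new reading comes with each control period).
- ctrl.get_image(name): name is "scene" or "top"; returns (picture, depth): 480x640x3 uint8, red, green, blue; 480x640 float32, mm along the optical axis (not along the pixel's ray), 0 where there is no reading.
- ctrl.calibration(name): a dict with "vfov" (degrees; the focal length in pixels is half the picture's height over the tangent of half this angle, whatever the lens; pixels are square), "cx", "cy" (the principal point, pixels), "extrinsics" (4x4, takes a point from camera to world coordinates). Camera axes: x right, y down, z forward; pixel columns grow to the right and rows downward; lengths in mm; the calibration is good to about 2 mm. A picture is of the moment at which its call begins. calibration takes no time and is no camera call.
- ctrl.finish_job(): hands the job in; it is judged then, once.
Trained networks look in the newest picture that a camera, given by its name, has taken for a name from the list of things; names that differ only in an ending like _2 or _b are one class to them, and where a whole thing is asked for, a point or a joint stands for the part that bears it (a point fixed in the world has none). Each returns a list of dicts, best first, with "confidence" (0 to 1); they miss things now and then, are a little off and sometimes report something else, mostly with a low value. They report only what shows in the picture. A call takes as long as a camera call. They do not tell look-alikes from the thing itself.
- ctrl.search_frame(camera, name): "bbox" ([left, top, right, bottom] in pixels, round what is visible of it).
- ctrl.trace(camera, name): "pixels" (480x640 bool, what is visible of it) and "bbox" ([left, top, right, bottom] in pixels, round what is visible of it).
The state is a dict: "clock": time; "qpos": joint angles; "qd": joint speeds; "tau": joint torques, N m; "eef_pos": TCP position; "tool_rot": TCP orientation; "force": force on the tool from outside, world axes, zero at the start; "torque": the same for the moment, N m; "width": finger opening in mm; "gripper_force": force on a finger pad.
Only numpy, scipy, OpenCV 4.12 (cv2) and the standard library are available. Lean on these libraries where they do the work, as an engineer would, in place of code of your own. Each camera call takes 0.05 s, during which the arm holds its last target. There are 200 camera calls.

TASK

The orange box file beside the blue file rack has slumped over onto the grey bookend. First push the file itself until it stands upright again, leaving the bookend where it is; then push the bookend along the desk until the file stands upright and snug between the rack and the bookend, with the bookend square to it. Only push: lift and carry nothing, do not let the file fall flat, and leave the other things on the desk alone.

Things in the scene. Friction and masses are not known exactly. Their poses are not given: they have to be found in the camera images.
- rack_side (a point): Blue file rack full of folders, fixed to the desk: 200 mm (its x) x 140 mm (its y) x 200 mm high, folders up to 216 mm. This point is the centre of the outer face of its +y side wall, 100 mm above the desk. Axes: z up, y straight out of this wall towards the file and bookend, x along the wall.
- file_center (a point): Centre of the loose orange box file, a rigid block with white pages, 160 mm deep (its x) x 45 mm thick (y) x 210 mm tall (z, foot to top), about 0.45 kg. y points away from the rack. At the start it leans about 0.38 rad, top away from the rack, standing on the lower edge of its +y face, that face against the top edge of the bookend's plate.
- bookend_plate (a point): Loose grey steel bookend, about 0.7 kg: upright plate 110 mm wide (its x) x 8 mm thick (y) x 120 mm high; behind it, away from the rack, a solid foot block 90 mm wide x 92 mm long (y) x 40 mm high on the desk. This point: middle of the plate's face towards the file, 60 mm above the desk. z up, y away from the rack.
- bookend_end (a point): Middle of the end face of the bookend's foot block, the face to push on (90 mm wide, 40 mm high), 20 mm above the desk, 100 mm in y from the plate's face; y points out of it, away from the rack. Sliding it takes 3 to 6 N, 2 to 4 N more once it slides the file too, and sharply more when the file meets the rack.
- file: The same orange box file; origin at the middle of its underside, axes as above. At the start its foot is 4 to 20 mm out from the rack. A light push (under 2 N) near its top raises it about its lower edge, which stays put; within about 0.2 rad of vertical it falls upright by itself. On the way its top corner rises to 215 mm.
- bookend: The same grey bookend; origin on the desk at the foot of the plate's face towards the file, axes as above.
- mouse: A bystander, to be left alone: black computer mouse, 62 mm across and 35 mm high. Origin at the centre of its underside.
- stapler: A bystander, to be left alone: red and black stapler lying on its base, 130 x 34 x 50 mm. Origin at the centre of its underside.
- can: A bystander, to be left alone: green drinks can, 60 mm across and 115 mm high, standing. Origin at the centre of its underside.
- mug: A bystander, to be left alone: white mug, 80 mm across and 95 mm high. Origin at the centre of its underside.
- tape: A bystander, to be left alone: black tape dispenser, 130 x 50 x 75 mm. Origin at the centre of its underside.
- phone: A bystander, to be left alone: black mobile phone lying flat, 75 x 155 x 9 mm. Origin at the centre of its underside.
- carton: A bystander, to be left alone: green and white carton, 70 x 110 x 90 mm. Origin at the centre of its underside.
Things that resemble listed ones, but are neither listed nor needed, are in the scene too. Of the things shaped like the file, the orange one is meant.

How it is judged:
By the outcome, as a careful person would: the job done as asked, in the order asked, and still so for the second after the job is handed in, with the robot touching nothing.
It also fails if it takes over 51 s, if anything falls off the work surface, if the arm or the gripper's body presses on something with over 40 N, if the wrist force passes 120 N, or if a joint passes its speed limit or range.

## Working session

There is one attempt and no reset: what is moved stays moved. The work goes in short steps, Python scripts to look and compute and a tool call to move; the robot and the scene stay as the last step left them, time stands still between calls to the robot, and variables do not carry over. Pictures are saved under pics/ and viewed, at most 10 in all, crops included, and the job is handed in when it is done.

Besides the shell and the picture viewer there is one more tool, called after "Call:" as name(argument=value, ...) on one line, values as JSON. play_rows: Moves the arm, as the interface text tells. Its arguments: {"type":"object","properties":{"targets":{"type":"array"}},"required":["targets"]}

```bash
mkdir -p pics; cat > h.py <<'E'
import numpy as np, cv2
from cell import ctrl
def K(n):
    c=ctrl.calibration(n); f=240/np.tan(np.radians(c["vfov"])/2); return f,c["cx"],c["cy"],np.array(c["extrinsics"])
def cloud(n,d):
    f,cx,cy,T=K(n); v,u=np.mgrid[:480,:640]
    P=np.stack([(u-cx)/f*d,(v-cy)/f*d,d],-1)@T[:3,:3].T+T[:3,3]
    P[d<=0]=np.nan; return P
def save(n,p): cv2.imwrite(f"pics/{n}.png",cv2.cvtColor(p,cv2.COLOR_RGB2BGR))
E
python3 - <<'E'
from h import *
s=ctrl.read_state(); print(s["clock"],s["eef_pos"],s["tool_rot"],s["force"],s["width"])
for n in("scene","top"):
    p,d=ctrl.get_image(n); save(n+"0",p); np.save(n+"0.npy",cloud(n,d))
    print(n,K(n)[3].round(2).tolist())
    for k in("file","bookend"):
        for r in ctrl.trace(n,k)[:3]:
            P=cloud(n,d)[r["pixels"]]; P=P[~np.isnan(P[:,0])]
            print(k,round(r["confidence"],2),r["bbox"],np.percentile(P,[2,50,98],axis=0).round().tolist())
E
```

```text
0.0 [ 165.61550426 -627.91582186  233.07076538] [-3.13968747e+00 -1.72183582e-05  2.57840917e-01] [-0.10095377  0.53105465 -0.17911316] 85.35697553339793
scene [[-0.22, 0.82, -0.53, 1069.27], [0.98, 0.19, -0.11, 100.92], [0.01, -0.54, -0.84, 920.22], [0.0, 0.0, 0.0, 1.0]]
file 0.81 [335.8, 147.3, 434.2, 226.6] [[259.0, -2.0, 3.0], [356.0, 100.0, 45.0], [413.0, 199.0, 49.0]]
file 0.77 [244.6, 183.1, 329.6, 296.6] [[505.0, -128.0, 2.0], [619.0, -50.0, 194.0], [663.0, -12.0, 211.0]]
file 0.43 [466.7, 282.2, 516.8, 334.1] [[584.0, 313.0, 1.0], [627.0, 336.0, 98.0], [641.0, 369.0, 118.0]]
bookend 0.68 [289.5, 232.4, 348.1, 305.9] [[552.0, -46.0, 9.0], [609.0, 1.0, 41.0], [647.0, 56.0, 99.0]]
bookend 0.41 [469.1, 222.3, 500.9, 249.4] [[373.0, 313.0, 1.0], [420.0, 339.0, 27.0], [439.0, 370.0, 36.0]]
top [[0.01, -1.0, 0.06, 504.7], [-1.0, -0.01, 0.01, -35.62], [-0.01, -0.06, -1.0, 1249.35], [0.0, 0.0, 0.0, 1.0]]
file 0.72 [313.3, 188.6, 373.7, 275.7] [[504.0, -128.0, 17.0], [581.0, -63.0, 178.0], [658.0, -10.0, 210.0]]
file 0.6 [221.4, 307.8, 309.7, 385.9] [[257.0, -1.0, 4.0], [335.0, 101.0, 44.0], [412.0, 202.0, 49.0]]
bookend 0.92 [280.9, 209.3, 318.0, 252.4] [[555.0, -6.0, 34.0], [598.0, 26.0, 39.0], [642.0, 58.0, 44.0]]
bookend 0.65 [312.1, 186.9, 374.7, 274.7] [[504.0, -127.0, 18.0], [580.0, -62.0, 180.0], [658.0, -8.0, 210.0]]
```

View pics/scene0.png

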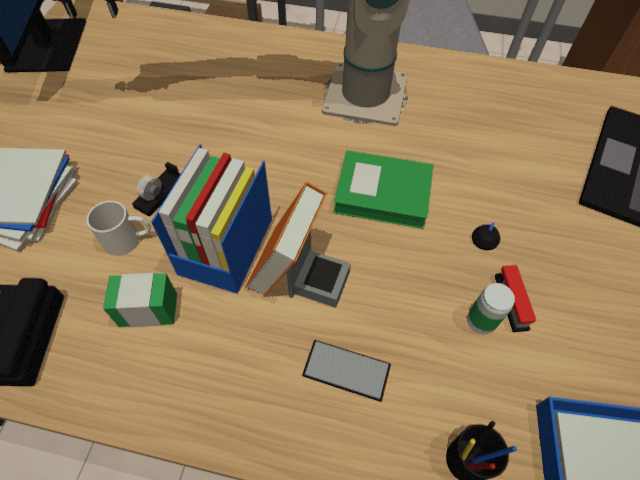

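View pics/top0.png

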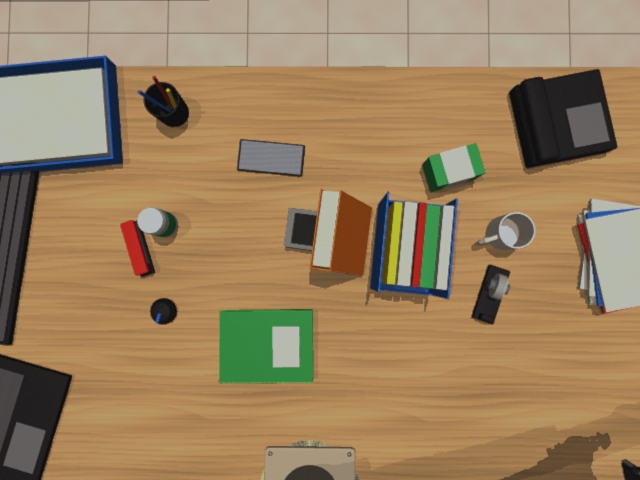

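The top view shows the rack (415,245), the orange file leaning left (340,232) onto the bookend, and the bookend's foot at (300,230). World +y is to the left. The mouse, stapler and can are well clear on the far left, and the green flat file at (265,345) is nearby. Next I measure the yaws.

```bash
python3 - <<'E'
from h import *
def plane(P):
    c=np.median(P,0); 
    for _ in range(8):
        n=np.linalg.svd(P-c,full_matrices=False)[2][2]; r=(P-c)@n; k=np.abs(r)<max(2,1.5*np.median(abs(r))); P=P[k]; c=P.mean(0)
    return c.round(1),n.round(3),len(P)
S=np.load("scene0.npy");T=np.load("top0.npy")
si=cv2.cvtColor(cv2.imread("pics/scene0.png"),cv2.COLOR_BGR2HSV); ti=cv2.cvtColor(cv2.imread("pics/top0.png"),cv2.COLOR_BGR2HSV)
def sel(h,lo,hi,P,b,zmin,zmax):
    m=(h[...,0]>=lo)&(h[...,0]<=hi)&(h[...,1]>120); q=np.zeros_like(m); q[b[1]:b[3],b[0]:b[2]]=1
    m&=q&(P[...,2]>zmin)&(P[...,2]<zmax); m=cv2.erode(m.astype(np.uint8),np.ones((3,3)))>0; return P[m]
# rack wall +y face from scene
print("wall scene",plane(sel(si,105,125,S,(205,160,275,290),20,190)))
W=sel(si,105,125,S,(205,160,275,290),20,199); print(np.percentile(W,[1,99],axis=0).round())
# top of rack wall from top
W=T[180:305,365:395].reshape(-1,3); W=W[(W[:,2]>190)&(W[:,2]<206)]; print("walltop",len(W),cv2.minAreaRect(W[:,:2].astype(np.float32)),cv2.boxPoints(cv2.minAreaRect(W[:,:2].astype(np.float32))).round().tolist())
# orange face (top), page/top face
print("file -y face top",plane(sel(ti,3,15,T,(315,185,375,280),20,205)))
F=T[185:280,305:375].reshape(-1,3); F=F[(F[:,2]>100)&(F[:,1]>-125)]
print("file hull",cv2.boxPoints(cv2.minAreaRect(F[:,:2].astype(np.float32))).round().tolist(),F[:,2].max())
# foot block
B=T[200:260,278:320].reshape(-1,3); B=B[(B[:,2]>30)&(B[:,2]<50)]
print("foot top",B[:,2].mean(),cv2.boxPoints(cv2.minAreaRect(B[:,:2].astype(np.float32))).round().tolist())
B=S[240:310,290:355].reshape(-1,3); B=B[(B[:,2]>33)&(B[:,2]<47)]
print("foot top scene",cv2.boxPoints(cv2.minAreaRect(B[:,:2].astype(np.float32))).round().tolist())
for n in("scene","top"):
  for k in("rack_side","bookend_end","phone","mouse","can","stapler"):
    r=ctrl.search_frame(n,k); print(n,k,[(round(x["confidence"],2),x["bbox"]) for x in r[:2]])
E
```

```text
wall scene (array([ 581.9, -148.8,  108.5]), array([ 0.098,  0.995, -0.002]), 1475)
[[ 477. -212.   30.]
 [ 662. -139.  191.]]
walltop 405 ((561.72705078125, -159.4095916748047), (31.79239845275879, 196.98822021484375), 84.8257064819336) [[462.0, -166.0], [658.0, -184.0], [661.0, -152.0], [465.0, -135.0]]
file -y face top (array([578.7, -87.2, 120.3]), array([-0.12 , -0.921,  0.37 ]), 1943)
file hull [[497.0, -86.0], [657.0, -107.0], [668.0, -21.0], [509.0, 0.0]] 214.20717131056927
foot top 39.34186132845374 [[551.0, -0.0], [641.0, -12.0], [649.0, 53.0], [559.0, 64.0]]
foot top scene [[541.0, -30.0], [647.0, -46.0], [661.0, 48.0], [555.0, 64.0]]
scene rack_side [(0.76, [152.0, 147.9, 268.0, 291.5]), (0.59, [288.7, 236.1, 349.3, 308.8])]
scene bookend_end [(0.74, [288.5, 231.1, 352.7, 304.3])]
scene phone [(0.86, [304.9, 336.4, 391.1, 401.0])]
scene mouse [(0.95, [468.1, 222.6, 502.4, 249.0])]
scene can [(0.79, [465.4, 284.3, 515.8, 332.2])]
scene stapler [(0.67, [495.0, 267.9, 536.0, 331.1])]
top rack_side [(0.95, [368.5, 191.4, 457.7, 297.3])]
top bookend_end [(0.98, [282.3, 209.2, 317.3, 251.4])]
top phone [(0.91, [236.5, 140.4, 308.2, 175.9])]
top mouse []
top can [(0.79, [138.1, 210.7, 178.0, 238.2])]
top stapler [(0.9, [117.1, 221.1, 155.3, 278.6]), (0.54, [153.2, 300.9, 175.7, 324.7])]
```

Call:
play_rows(targets=[[0.4, 0, 0, -5, 0], [0.4, 0, 0, -7, 0], [0.4, 59.3, -55.5, -7, -67.7], [0.4, 59.3, -55.5, -7, -67.7], [0.4, 59.3, -55.5, -7, -67.7], [0.4, 59.3, -55.5, -7, -67.7], [0.4, 59.3, -55.5, -7, -67.7], [0.4, 59.3, -55.5, -7, -67.7], [0.4, 59.3, -55.5, -7, -67.7], [0.4, 59.3, -55.5, -7, -67.7]])

```text
clock: 1.9
eef_pos: [379.2, -288.1, 304.5]
tool_rot: [3.141, 0.001, 1.445]
force: [1.0, 0.1, 0.3]
width: 51.2
gripper_force: 0.0
```

Call:
play_rows(targets=[[0.4, 37.3, 17.4, 0, 0], [0.4, 37.3, 17.4, 0, 0], [0.4, 37.3, 17.4, 0, 0], [0.4, 37.3, 17.4, 0, 0], [0.4, 37.3, 17.4, 0, 0], [0.4, 37.3, 17.4, 0, 0], [0.4, 37.3, 17.4, 0, 0], [0.4, 37.3, 17.4, 0, 0], [0.4, 37.3, 17.4, 0, 0], [0.4, 37.3, 17.4, 0, 0]])

```text
clock: 2.9
eef_pos: [600.2, 59.9, 303.6]
tool_rot: [-3.141, -0.001, 1.444]
force: [-0.7, -0.3, 0.0]
width: 51.4
gripper_force: 0.0
```

Call:
play_rows(targets=[[0.4, 0, 0, 4, 0], [0.4, 0, 0, 8, 0], [0.4, 0, 0, 11, 0], [0.4, 0, 0, 11.4, 0], [0.4, -1.5, 0, 11.4, 0], [0.4, -3, 0, 11.4, 0], [0.4, -4, 0, 11.4, 0], [0.4, -4.5, 0, 11.4, 0], [0.4, -4.5, 0, 11.4, 0]])

```text
clock: 3.8
eef_pos: [594.3, 10.9, 190.9]
tool_rot: [3.14, 0.0, 1.437]
force: [0.1, -0.1, -0.4]
width: 51.1
gripper_force: 0.0
```

```bash
python3 - <<'E'
from h import *
p,d=ctrl.get_image("scene"); save("s1",cv2.resize(p[100:340,180:500],None,fx=2,fy=2)); print(ctrl.read_state()["eef_pos"])
E
```

```text
[594.25005291  12.11679242 190.73177457]
```

View pics/s1.png

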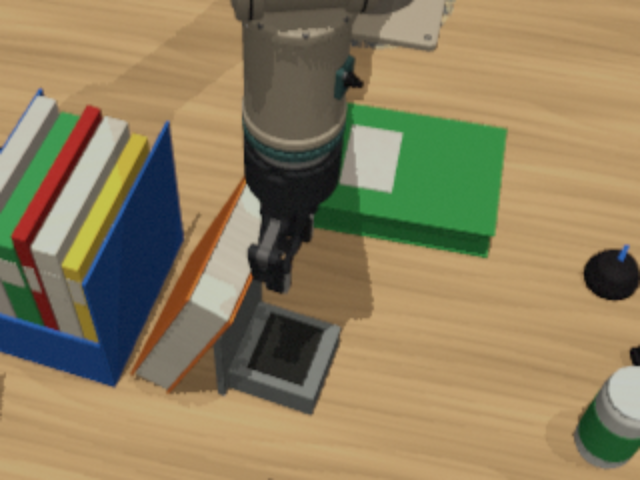

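The fingers (crop 275,255) stand just outside the file's top edge, above the bookend. Now a slow push.

Call:
play_rows(targets=[[0.4, -0.5, 0, 0, 0], [0.4, -1, 0, 0, 0], [0.4, -1.5, 0, 0, 0], [0.4, -2, 0, 0, 0], [0.4, -2.5, 0, 0, 0], [0.4, -3, 0, 0, 0]])

```text
clock: 4.45
eef_pos: [590.0, -17.6, 190.0]
tool_rot: [3.142, 0.0, 1.439]
force: [0.6, 0.5, 0.9]
width: 50.8
gripper_force: 0.1
```

Call:
play_rows(targets=[[0.4, -0.4, 0, 0, 0], [0.4, -0.8, 0, 0, 0], [0.4, -1.2, 0, 0, 0], [0.4, -1.5, 0, 0, 0], [0.4, -1.8, 0, 0, 0], [0.4, -1.8, 0, 0, 0]])

```text
clock: 5.05
eef_pos: [587.5, -35.7, 190.0]
tool_rot: [-3.141, 0.0, 1.439]
force: [-0.2, -0.1, 0.4]
width: 51.5
gripper_force: 0.0
```

```bash
python3 - <<'E'
from h import *
p,d=ctrl.get_image("scene"); save("s2",cv2.resize(p[100:340,180:500],None,fx=2,fy=2)); s=ctrl.read_state();print(s["eef_pos"],s["force"])
E
```

```text
[587.61411679 -35.24776941 190.00141528] [ 0.18522934  0.71378154 -0.14416399]
```

View pics/s2.png

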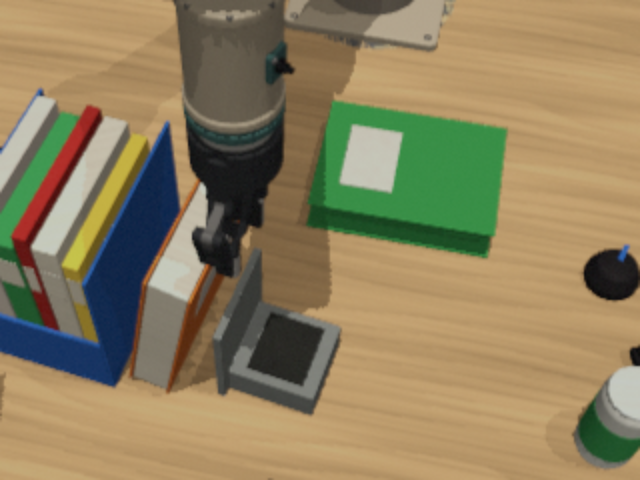

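The file still leans about 0.2 rad (front edge (148,280) to (135,380)), and the bookend hasn't moved. I keep pushing.

Call:
play_rows(targets=[[0.4, -0.4, 0, 0, 0], [0.4, -0.8, 0, 0, 0], [0.4, -1.2, 0, 0, 0], [0.4, -1.6, 0, 0, 0], [0.4, -2.0, 0, 0, 0], [0.4, -2.3, 0, 0, 0], [0.4, -2.3, 0, 0, 0]])

```text
clock: 5.8
eef_pos: [584.6, -58.6, 190.0]
tool_rot: [3.142, 0.0, 1.438]
force: [0.2, -0.2, -0.0]
width: 51.0
gripper_force: 0.0
```

```bash
python3 - <<'E'
from h import *
p,d=ctrl.get_image("scene"); save("s3",cv2.resize(p[100:340,180:500],None,fx=2,fy=2)); s=ctrl.read_state();print(s["eef_pos"],s["force"])
E
```

```text
[584.61301291 -58.099209   190.02491133] [-0.27030102  0.17799555  0.10093086]
```

View pics/s3.png

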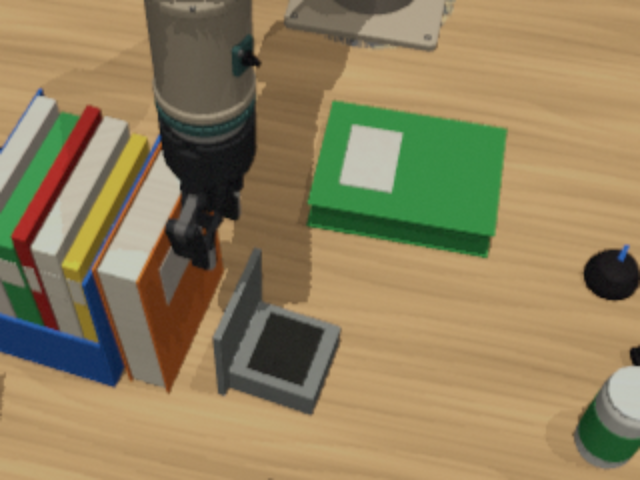

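The file stands upright with no contact force, and the bookend is unmoved. I back off and measure.

Call:
play_rows(targets=[[0.4, 4, 0, 0, 0], [0.4, 8, 0.2, 0, 0], [0.4, 13, 0.4, 0, 0], [0.4, 17.8, 0.4, 0, 0], [0.4, 17.8, 0.4, 0, 0], [0.4, 17.8, 0.4, 0, 0], [0.4, 17.8, 0.4, 0, 0]])

```text
clock: 6.55
eef_pos: [611.8, 116.7, 189.8]
tool_rot: [-3.141, 0.002, 1.438]
force: [-0.1, -0.0, 0.2]
width: 51.1
gripper_force: 0.0
```

```bash
cat > m.py <<'E'
from h import *
p,d=ctrl.get_image("top"); T=cloud("top",d); import sys; save(sys.argv[1],p)
p,d=ctrl.get_image("scene"); S=cloud("scene",d); save(sys.argv[1]+"s",p)
def box(P,n):
    P=P[~np.isnan(P[:,0])].astype(np.float32)
    # trim noise through a 2 mm occupancy
    r=cv2.minAreaRect(P[:,:2]); print(n,len(P),np.round(r[1],1).tolist(),cv2.boxPoints(r).round(1).tolist())
def near(P,z0,z1,x0,x1,y0,y1): 
    P=P.reshape(-1,3); return P[(P[:,2]>z0)&(P[:,2]<z1)&(P[:,0]>x0)&(P[:,0]<x1)&(P[:,1]>y0)&(P[:,1]<y1)]
for n,C in(("top",T),("scene",S)):
    box(near(C,34,46,530,670,-80,90),n+" foot")
    box(near(C,110,126,520,670,-85,10),n+" plate top")
    box(near(C,204,214,480,690,-145,-60),n+" file top")
ti=cv2.cvtColor(cv2.imread(f"pics/{sys.argv[1]}s.png"),cv2.COLOR_BGR2HSV)
m=(ti[...,0]<16)&(ti[...,1]>150)&(S[...,1]>-110)&(S[...,1]<-60)&(S[...,2]>15)&(S[...,2]<200)&(S[...,0]>480)&(S[...,0]<680)
P=S[m]; c=np.median(P,0); P=P[np.abs(P[:,1]-c[1])<15]; c=P.mean(0); print("file +y face",len(P),c.round(1),np.linalg.svd(P-c)[2][2].round(3) if len(P)<4000 else 0)
E
python3 m.py m1
```

```text
Traceback (most recent call last):
  File "m.py", line 11, in <module>
    box(near(C,34,46,530,670,-80,90),n+" foot")
    ~~~^^^^^^^^^^^^^^^^^^^^^^^^^^^^^^^^^^^^^^^^
  File "m.py", line 7, in box
    r=cv2.minAreaRect(P[:,:2]); print(n,len(P),np.round(r[1],1).tolist(),cv2.boxPoints(r).round(1).tolist())
cv2.error: OpenCV(4.12.0) /io/opencv/modules/imgproc/src/convhull.cpp:143: error: (-215:Assertion failed) total >= 0 && (depth == CV_32F || depth == CV_32S) in function 'convexHull'
```

```bash
sed -i 's/r=cv2.minAreaRect(P\[:,:2\])/P=np.ascontiguousarray(P[:,:2]); r=cv2.minAreaRect(P)/; s/^    P=P\[~np.isnan.*/&\n    if len(P)<5: print(n,"none"); return/' m.py; python3 m.py m2
```

```text
top foot 1535 [91.1, 90.1] [[547.5, -25.799999237060547], [636.7999877929688, -37.400001525878906], [648.7000122070312, 52.900001525878906], [559.2999877929688, 64.5999984741211]]
top plate top 197 [54.8, 110.2] [[531.4000244140625, -80.0999984741211], [640.7999877929688, -92.80000305175781], [647.2000122070312, -38.400001525878906], [537.7000122070312, -25.700000762939453]]
top file top 1376 [45.1, 159.4] [[493.79998779296875, -119.80000305175781], [652.2000122070312, -137.5], [657.2000122070312, -92.5999984741211], [498.79998779296875, -74.9000015258789]]
scene foot 1834 [98.4, 109.2] [[539.0999755859375, -29.600000381469727], [646.2999877929688, -50.5], [665.0999755859375, 46.0], [557.9000244140625, 67.0]]
scene plate top 267 [8.8, 111.5] [[535.9000244140625, -36.0], [646.2999877929688, -50.79999923706055], [647.5, -42.099998474121094], [537.0, -27.299999237060547]]
scene file top 1785 [46.3, 161.8] [[491.3999938964844, -130.5], [652.2000122070312, -148.1999969482422], [657.2999877929688, -102.0999984741211], [496.5, -84.4000015258789]]
file +y face 1601 [584.7 -93.3 103.8] [-0.112 -0.993 -0.019]
```

Call:
play_rows(targets=[[0.4, 0, 0, 4, 0], [0.4, 0, 0, 8, 0], [0.4, 0, 0, 12, 0], [0.4, 0, 0, 14.5, 0], [0.4, 0, 0, 15.2, 0], [0.4, -1, 0, 15.2, 0], [0.4, -2, 0, 15.2, 0], [0.4, -3, 0, 15.2, 0], [0.4, -3.5, 0, 15.2, 0], [0.4, -3.5, 0, 15.2, 0]])

```text
clock: 7.75
eef_pos: [607.9, 81.5, 39.0]
tool_rot: [3.14, 0.001, 1.437]
force: [0.4, 0.5, 0.1]
width: 51.3
gripper_force: 0.0
```

Call:
play_rows(targets=[[0.4, -0.4, 0, 0, 0], [0.4, -0.8, 0, 0, 0], [0.4, -1.2, 0, 0, 0], [0.4, -1.6, 0, 0, 0], [0.4, -2.0, 0, 0, 0], [0.4, -2.4, 0, 0, 0]])

```text
clock: 8.35
eef_pos: [604.8, 62.4, 38.4]
tool_rot: [3.14, -0.004, 1.441]
force: [-0.2, 5.0, 0.6]
width: 51.1
gripper_force: 2.2
```

Call:
play_rows(targets=[[0.4, -0.4, 0, 0, -0.2], [0.4, -0.8, 0, 0, -0.4], [0.4, -1.2, 0, 0, -0.6], [0.4, -1.6, 0, 0, -0.8], [0.4, -2.0, 0, 0, -1.0], [0.4, -2.4, 0, 0, -1.2], [0.4, -2.8, 0, 0, -1.4], [0.4, -3.0, 0, 0, -1.6]])

```text
clock: 9.15
eef_pos: [600.9, 32.1, 38.4]
tool_rot: [3.14, -0.003, 1.469]
force: [0.9, 5.8, 1.4]
width: 51.2
gripper_force: 2.4
```

```bash
python3 m.py m3
```

```text
top foot 558 [60.3, 89.2] [[546.7999877929688, -62.20000076293945], [635.5999755859375, -70.30000305175781], [641.0, -10.199999809265137], [552.2999877929688, -2.0999999046325684]]
top plate top 203 [22.7, 120.6] [[522.9000244140625, -82.30000305175781], [643.0999755859375, -91.30000305175781], [644.7999877929688, -68.69999694824219], [524.5999755859375, -59.70000076293945]]
top file top 1306 [45.2, 159.3] [[493.29998779296875, -124.69999694824219], [651.5999755859375, -142.3000030517578], [656.5999755859375, -97.4000015258789], [498.20001220703125, -79.80000305175781]]
scene foot 1460 [114.4, 107.4] [[538.7999877929688, -64.5], [645.0999755859375, -79.5999984741211], [661.2000122070312, 33.599998474121094], [554.7999877929688, 48.70000076293945]]
scene plate top 294 [21.1, 125.6] [[520.7999877929688, -84.69999694824219], [646.4000244140625, -85.30000305175781], [646.5, -64.30000305175781], [520.9000244140625, -63.70000076293945]]
scene file top 1796 [47.2, 161.4] [[492.70001220703125, -125.80000305175781], [653.0999755859375, -143.5], [658.2999877929688, -96.5999984741211], [497.8999938964844, -79.0]]
file +y face 1098 [594.  -91.5 124.4] [ 0.113  0.994 -0.007]
```

View pics/m3s.png

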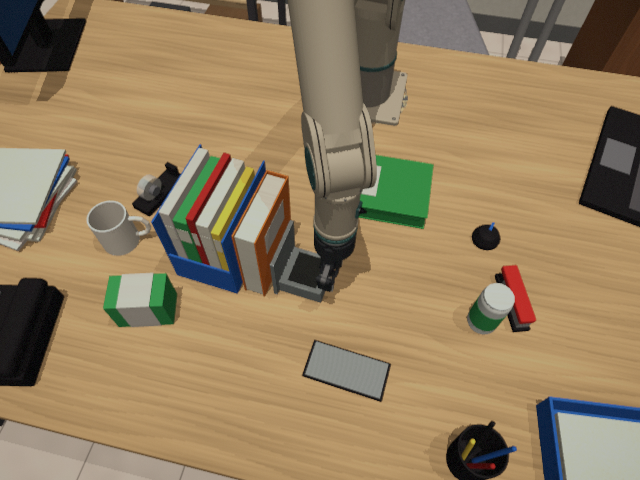

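The file is upright, the bookend follows squarely, and about 9 mm is left to the file and 14 mm more to the rack.

Call:
play_rows(targets=[[0.4, -0.3, 0, 0, 0], [0.4, -0.6, 0, 0, 0], [0.4, -0.9, 0, 0, 0], [0.4, -1.2, 0, 0, 0], [0.4, -1.4, 0, 0, 0]])

```text
clock: 9.75
eef_pos: [599.5, 17.7, 38.3]
tool_rot: [3.14, -0.002, 1.468]
force: [0.4, 4.7, 2.0]
width: 51.3
gripper_force: 2.6
```

Call:
play_rows(targets=[[0.4, -0.2, 0, 0, 0], [0.4, -0.4, 0, 0, 0], [0.4, -0.5, 0, 0, 0]])

```text
clock: 10.05
eef_pos: [599.2, 14.4, 38.5]
tool_rot: [3.14, -0.005, 1.469]
force: [0.7, 8.5, 1.3]
width: 51.1
gripper_force: 3.4
```

Call:
play_rows(targets=[[0.4, -0.2, 0, 0, 0], [0.4, -0.4, 0, 0, 0], [0.4, -0.5, 0, 0, 0]])

```text
clock: 10.35
eef_pos: [598.7, 9.5, 38.5]
tool_rot: [3.14, -0.005, 1.469]
force: [1.2, 9.0, 1.2]
width: 51.1
gripper_force: 3.5
```

Call:
play_rows(targets=[[0.4, -0.15, 0, 0, 0], [0.4, -0.3, 0, 0, 0]])

```text
clock: 10.55
eef_pos: [598.4, 6.8, 38.5]
tool_rot: [3.14, -0.005, 1.469]
force: [0.1, 8.1, 1.4]
width: 51.0
gripper_force: 3.4
```

```bash
python3 m.py m4
```

```text
top foot 217 [59.7, 32.0] [[576.2999877929688, -47.099998474121094], [576.5999755859375, -79.0999984741211], [636.2000122070312, -78.5999984741211], [636.0, -46.599998474121094]]
top plate top none
top file top 1156 [45.2, 158.2] [[493.5, -134.89999389648438], [650.9000244140625, -150.60000610351562], [655.4000244140625, -105.69999694824219], [498.0, -89.9000015258789]]
scene foot 1081 [100.5, 92.1] [[543.9000244140625, -79.0], [635.4000244140625, -89.4000015258789], [646.7999877929688, 10.5], [555.2000122070312, 20.899999618530273]]
scene plate top 40 [42.8, 22.7] [[619.4000244140625, 8.800000190734863], [619.7000122070312, -13.899999618530273], [662.5, -13.300000190734863], [662.2000122070312, 9.399999618530273]]
scene file top 1652 [46.9, 160.9] [[491.6000061035156, -138.8000030517578], [651.7000122070312, -155.3000030517578], [656.5, -108.69999694824219], [496.5, -92.0999984741211]]
file +y face 746 [ 581.6 -101.9  141.6] [-0.103 -0.995 -0.001]
```

Call:
play_rows(targets=[[0.4, -0.1, 0, 0, 0], [0.4, -0.2, 0, 0, 0]])

```text
clock: 10.85
eef_pos: [598.2, 5.0, 38.5]
tool_rot: [3.14, -0.005, 1.47]
force: [1.2, 10.2, 2.0]
width: 50.8
gripper_force: 4.2
```

Call:
play_rows(targets=[[0.4, -0.1, 0, 0, 0], [0.4, -0.2, 0, 0, 0]])

```text
clock: 11.05
eef_pos: [598.2, 4.7, 38.6]
tool_rot: [3.139, -0.007, 1.47]
force: [1.2, 12.3, 1.4]
width: 51.2
gripper_force: 5.0
```

Call:
play_rows(targets=[[0.4, -0.1, 0, 0, 0]])

```text
clock: 11.15
eef_pos: [598.3, 4.6, 38.7]
tool_rot: [3.139, -0.008, 1.471]
force: [0.3, 13.4, 2.1]
width: 51.0
gripper_force: 5.6
```

The motion has stopped while the force rises, so the file has met the rack. I seat it a little more firmly.

Call:
play_rows(targets=[[0.4, -0.1, 0, 0, 0], [0.4, -0.2, 0, 0, 0], [0.4, -0.3, 0, 0, 0]])

```text
clock: 11.45
eef_pos: [598.3, -0.8, 39.5]
tool_rot: [3.138, -0.005, 1.47]
force: [-0.1, 5.4, 9.6]
width: 51.4
gripper_force: 4.4
```

Call:
play_rows(targets=[[0.4, -0.1, 0, 0, 0], [0.4, -0.2, 0, 0, 0], [0.4, -0.2, 0, 0, 0]])

```text
clock: 11.75
eef_pos: [598.1, -4.9, 39.5]
tool_rot: [3.138, -0.003, 1.468]
force: [-0.0, 4.4, 8.9]
width: 51.0
gripper_force: 4.4
```

```bash
python3 m.py m5; python3 -c "
import cv2;a=cv2.imread('pics/m5s.png')[130:330,190:400];b=cv2.imread('pics/m5.png')[170:310,270:440]
cv2.imwrite('pics/c5.png',cv2.resize(a,None,fx=2.9,fy=2.9,interpolation=2))"
```

```text
top foot 69 [39.7, 14.8] [[598.4000244140625, -76.19999694824219], [603.7000122070312, -90.0], [640.7000122070312, -75.5999984741211], [635.4000244140625, -61.900001525878906]]
top plate top none
top file top 1079 [45.0, 157.4] [[494.3999938964844, -136.6999969482422], [651.0, -152.10000610351562], [655.4000244140625, -107.30000305175781], [498.79998779296875, -91.9000015258789]]
scene foot 877 [88.9, 91.0] [[544.7000122070312, -78.9000015258789], [635.2000122070312, -88.69999694824219], [644.7000122070312, -0.30000001192092896], [554.2999877929688, 9.5]]
scene plate top 89 [44.8, 34.5] [[617.5, 9.199999809265137], [618.7000122070312, -25.299999237060547], [663.5, -23.799999237060547], [662.2999877929688, 10.699999809265137]]
scene file top 1614 [46.3, 161.2] [[491.6000061035156, -139.1999969482422], [652.0, -155.8000030517578], [656.7000122070312, -109.69999694824219], [496.3999938964844, -93.19999694824219]]
file +y face 654 [ 570.8 -101.9  144.8] [-0.102 -0.995 -0.002]
```

View pics/c5.png

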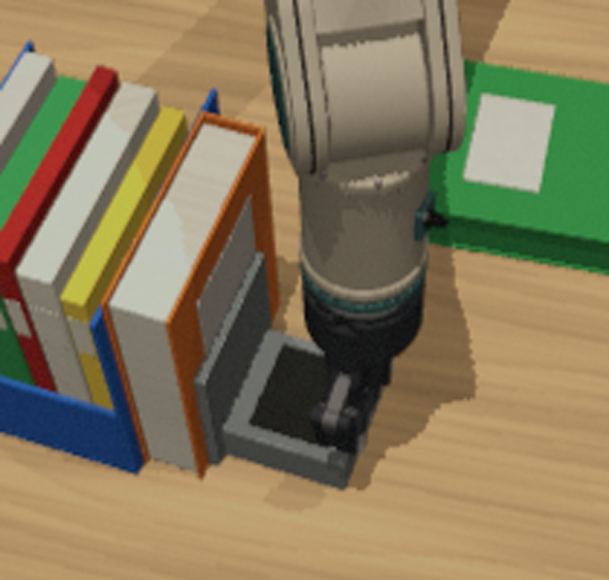

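```bash
python3 - <<'E'
from h import *
s=ctrl.read_state(); print(ctrl.finger_overhang,s["eef_pos"],s["force"],s["tool_rot"],s["torque"])
p,d=ctrl.get_image("scene");C=cloud("scene",d).reshape(-1,3)
k=(C[:,0]>540)&(C[:,0]<660)&(C[:,1]>-20)&(C[:,1]<30)&(C[:,2]>3)
for y in range(-20,30,5):
    q=C[k&(C[:,1]>=y)&(C[:,1]<y+5)]; print(y,[(x,q[(q[:,0]>=x)&(q[:,0]<x+10)][:,2].round().astype(int)[:6].tolist()) for x in (555,575,625,640)])
E
```

```text
25.0 [598.07580782  -4.8940218   39.52872549] [1.30614625 5.18365068 8.48361136] [ 3.13826466e+00 -2.66978501e-03  1.46775844e+00] [ 1.20234498  0.14911449 -0.17135646]
-20 [(555, [530, 529, 528, 526, 526, 527]), (575, [501, 500, 501, 500, 500, 499]), (625, [429, 422, 422, 425, 420, 421]), (640, [412, 414, 411, 412, 413, 411])]
-15 [(555, [525, 525, 523, 523, 522, 523]), (575, [501, 500, 498, 498, 496, 495]), (625, [421, 421, 418, 419, 419, 418]), (640, [408, 406, 406, 406, 402, 403])]
-10 [(555, [518, 517, 517, 516, 516, 516]), (575, [494, 494, 494, 493, 491, 492]), (625, [419, 420, 417, 419, 418, 418]), (640, [401, 399, 399, 396, 396, 395])]
-5 [(555, [512, 511, 511, 510, 509, 509]), (575, [492, 489, 489, 489, 487, 486]), (625, [418, 416, 417, 418, 415, 415]), (640, [392, 146, 134, 132])]
0 [(555, [505, 503, 503, 503, 501, 502]), (575, [483, 482, 481, 482, 482, 481]), (625, [415, 416, 414, 415, 415, 412]), (640, [131, 130, 115, 103, 95, 90])]
5 [(555, [492, 493, 494, 490, 492, 491]), (575, [477, 475, 474, 473, 472, 472]), (625, [412, 411, 410, 410, 409, 408]), (640, [4])]
10 [(555, [484, 482, 481, 481, 479, 479]), (575, [467, 466, 465, 464, 463, 462]), (625, [414, 411, 409, 408, 409, 407]), (640, [])]
15 [(555, [468, 466, 467, 463, 465, 464]), (575, [459, 459, 459, 460, 457, 457]), (625, [405, 405, 404, 403, 401, 401]), (640, [4, 3])]
20 [(555, [461, 462, 463, 461, 460, 461]), (575, [459, 457, 457, 457, 457, 458]), (625, [399, 401, 398, 398, 399, 397]), (640, [4])]
25 [(555, []), (575, [457, 458, 458, 458, 458, 456]), (625, [395, 393, 392, 392, 390, 389]), (640, [4, 3, 4])]
```

The finger tips look to have ridden onto the foot block's top (crop 330,420, corner visible at 350,470). I lift straight off, go back and re-measure.

Call:
play_rows(targets=[[0.4, 0, 0, -1, 0], [0.4, 0, 0, -3, 0], [0.4, 0, 0, -7, 0], [0.4, 5, 0, -8, 0], [0.4, 10, 0, -8, 0], [0.4, 12, 0, -8, 0], [0.4, 12, 0, -8, 0], [0.4, 12, 0, -8, 0]])

```text
clock: 12.7
eef_pos: [608.4, 110.8, 117.9]
tool_rot: [-3.141, 0.003, 1.467]
force: [0.4, -0.1, -0.5]
width: 51.6
gripper_force: 0.0
```

```bash
python3 m.py m6; python3 -c "
import cv2,numpy as np;a=cv2.imread('pics/m6s.png')[150:310,200:380];b=cv2.imread('pics/m6.png')[175:310,270:440]
a=cv2.resize(a,(450,400));b=cv2.resize(b,(350,278));c=np.zeros((400,800,3),np.uint8);c[:,:450]=a;c[:278,450:]=b
cv2.imwrite('pics/c6.png',c)"
```

```text
top foot 1346 [82.4, 90.1] [[544.5999755859375, -78.80000305175781], [634.2000122070312, -87.5999984741211], [642.2999877929688, -5.599999904632568], [552.5999755859375, 3.200000047683716]]
top plate top none
top file top 1246 [45.2, 159.2] [[492.6000061035156, -136.60000610351562], [650.9000244140625, -152.5], [655.5, -107.5], [497.1000061035156, -91.5999984741211]]
scene foot 1443 [80.6, 91.9] [[544.0999755859375, -79.5999984741211], [635.7000122070312, -87.9000015258789], [642.9000244140625, -7.599999904632568], [551.2999877929688, 0.6000000238418579]]
scene plate top none
scene file top 1623 [46.6, 162.4] [[490.79998779296875, -139.6999969482422], [652.4000244140625, -154.89999389648438], [656.7999877929688, -108.5999984741211], [495.1000061035156, -93.4000015258789]]
file +y face 650 [ 570.7 -101.8  144.2] [-0.102 -0.995 -0.002]
```

View pics/c6.png

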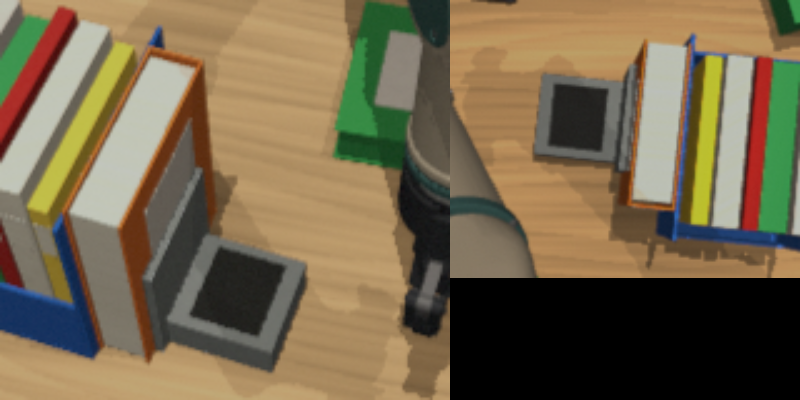

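Everything looks square and touching (yaws about -0.10). One gentle confirming push with the fingers shut and lower.

Call:
play_rows(targets=[[1, 0, 0, 3, 0], [1, 0, 0, 6, 0], [1, 0, 0, 8.2, 0], [1, -2, 0, 8.4, 0], [1, -4, 0, 8.4, 0], [1, -6, 0, 8.4, 0], [1, -8, 0, 8.4, 0], [1, -9, 0, 8.4, 0], [1, -9.4, 0, 8.4, 0], [1, -9.6, 0, 8.4, 0]])

```text
clock: 13.8
eef_pos: [599.0, 16.5, 34.1]
tool_rot: [3.141, -0.0, 1.466]
force: [0.3, 0.9, -0.5]
width: 0.0
gripper_force: 0.0
```

Call:
play_rows(targets=[[1, -0.2, 0, 0, 0], [1, -0.4, 0, 0, 0]])

```text
clock: 14.0
eef_pos: [598.7, 14.1, 34.1]
tool_rot: [3.141, -0.001, 1.469]
force: [0.5, -0.5, 0.2]
width: -0.0
gripper_force: 0.0
```

Call:
play_rows(targets=[[1, -0.2, 0, 0, 0], [1, -0.4, 0, 0, 0]])

```text
clock: 14.2
eef_pos: [598.1, 9.4, 34.0]
tool_rot: [3.142, -0.0, 1.468]
force: [0.1, 0.9, 0.3]
width: 0.3
gripper_force: 0.0
```

Call:
play_rows(targets=[[1, -0.1, 0, 0, 0], [1, -0.2, 0, 0, 0]])

```text
clock: 14.4
eef_pos: [598.0, 7.6, 34.1]
tool_rot: [3.141, -0.001, 1.468]
force: [1.3, 1.6, -1.2]
width: 0.2
gripper_force: 1.2
```

Call:
play_rows(targets=[[1, -0.1, 0, 0, 0], [1, -0.2, 0, 0, 0]])

```text
clock: 14.6
eef_pos: [598.0, 7.6, 34.1]
tool_rot: [3.141, -0.003, 1.469]
force: [0.7, 6.7, -1.8]
width: 0.2
gripper_force: 3.3
```

Call:
play_rows(targets=[[1, -0.1, 0, 0, 0], [1, -0.1, 0, 0, 0]])

```text
clock: 14.8
eef_pos: [597.9, 7.6, 34.1]
tool_rot: [3.141, -0.005, 1.469]
force: [0.5, 7.3, -1.0]
width: 0.2
gripper_force: 3.4
```

Call:
play_rows(targets=[[1, -0.1, 0, 0, 0], [1, -0.2, 0, 0, 0], [1, -0.2, 0, 0, 0]])

```text
clock: 15.1
eef_pos: [597.9, 7.5, 34.1]
tool_rot: [3.14, -0.007, 1.47]
force: [0.1, 9.4, -1.8]
width: 0.0
gripper_force: 4.9
```

Call:
play_rows(targets=[[1, -0.1, 0, 0, 0], [1, -0.2, 0, 0, 0], [1, -0.2, 0, 0, 0]])

```text
clock: 15.4
eef_pos: [597.9, 7.5, 34.2]
tool_rot: [3.14, -0.009, 1.472]
force: [-0.0, 12.7, -2.8]
width: -0.2
gripper_force: 6.4
```

12.7 N with no movement is more than sliding both would take, so the file is against the rack. I retreat and check.

Call:
play_rows(targets=[[1, 0.5, 0, 0, 0], [1, 2, 0, 0, 0], [1, 6, 0, 0, 0], [1, 10, 0, -4, 0], [1, 12, 0, -8, 0], [1, 12, 0, -10, 0], [1, 12, 0, -10, 0], [1, 12, 0, -10, 0]])

```text
clock: 16.2
eef_pos: [609.5, 118.7, 134.1]
tool_rot: [3.141, 0.001, 1.467]
force: [-0.0, 0.3, -0.5]
width: -0.0
gripper_force: 0.0
```

```bash
python3 m.py m7; python3 -c "
import cv2,numpy as np;a=cv2.imread('pics/m7s.png')[150:310,200:380];b=cv2.imread('pics/m7.png')[175:310,270:440]
a=cv2.resize(a,(450,400));b=cv2.resize(b,(350,278));c=np.zeros((400,800,3),np.uint8);c[:,:450]=a;c[:278,450:]=b
cv2.imwrite('pics/c7.png',c)"
```

```text
top foot 1348 [82.4, 90.3] [[544.2999877929688, -78.80000305175781], [634.2000122070312, -87.5], [642.2000122070312, -5.5], [552.2999877929688, 3.200000047683716]]
top plate top none
top file top 1230 [47.4, 159.5] [[492.29998779296875, -138.6999969482422], [651.0999755859375, -154.8000030517578], [655.7999877929688, -107.5999984741211], [497.1000061035156, -91.5999984741211]]
scene foot 1445 [80.6, 93.2] [[543.2000122070312, -79.0999984741211], [635.7999877929688, -88.80000305175781], [644.2000122070312, -8.600000381469727], [551.5999755859375, 1.100000023841858]]
scene plate top none
scene file top 1602 [45.6, 162.7] [[490.5, -139.1999969482422], [652.5, -154.6999969482422], [656.9000244140625, -109.4000015258789], [494.8999938964844, -93.9000015258789]]
file +y face 641 [ 569.3 -101.7  145.3] [-0.102 -0.995 -0.002]
```

View pics/c7.png

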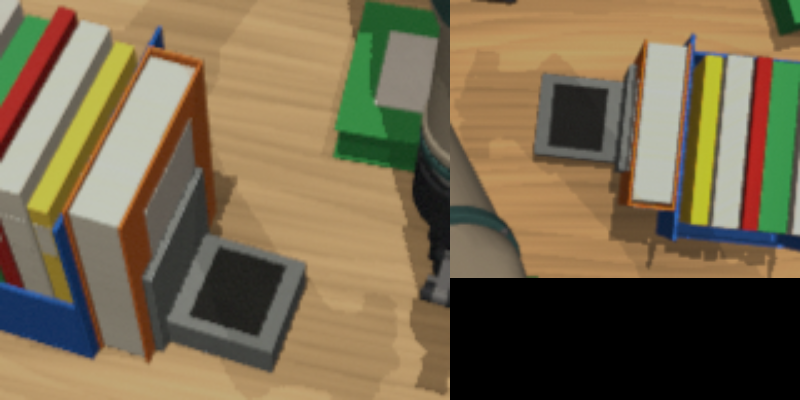

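The file stands upright between the rack and the bookend, all three at the same yaw, and the gripper touches nothing.

```bash
python3 -c "
from cell import ctrl
print(ctrl.finish_job())"
```

```text
the job is handed in; nothing more can be done
None
```

The job is handed in: the orange file was pushed upright first, then the bookend slid in until the file stood snug against the rack with the bookend square to it; the fingers rode briefly onto the bookend's foot block late in that push, but nothing shifted out of place.

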